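# Set out the shuttlecocks and wipe the score board

## Task

Get the cubby ready for the next match: swing the clear box's lid right over so that it stays open by itself, move every shuttlecock from the box into the wooden tray, and take out the eraser and wipe the white score board with it, felt down and square across the board, all along from the end with the chrome loop to the plain end, keeping a light, steady pressure. At the end lay the eraser felt down in the box again, leave the lid open, and do not shove the other things on the shelf about.

Things in the scene. Friction and masses are not known exactly. Their poses are not given: they have to be found in the camera images.
- box: clear acrylic kit box, fixed, 178 mm (x) by 318 mm (y) outside, 96 mm high, walls and floor 4 mm. Origin: centre of its underside; +x points to the hinge side, away from the robot. The shuttlecocks stand in its +y half, the eraser lies along its -y half. The box may be turned a little about vertical.
- lid (a joint): hinge of the clear lid on the box, rad: 0 shut, grows as it opens upward and away from the robot, stop at 1.9. Below about 1.4 to 1.55 it falls shut when let go; beyond that it falls back on its stop and stays. The lid is 8 mm thick, 178 by 318 mm, 0.15 kg.
- lid_handle (a point): grip point of the grey knob on the lid, 35 mm above the lid's upper face, 30 mm in from the lid's front edge, middle of its length. The knob's head is a round disc 28 mm across, from 27 to 43 mm above the lid's face, on a 12 mm stem
- lid_hinge (a point): middle of the hinge line, on the far upper rim of the box; the hinge line is the box's y axis
- tray: shallow open wooden tray, fixed, 220 by 220 mm outside, 30 mm high, walls and floor 5 mm. Origin: centre of its underside, axes along its sides
- board: score board lying flat, fixed: a white writing face 300 mm (x) by 140 mm (y) and 8 mm thick on a springy cushion; the face's top is 34 mm above the board's origin (centre of the underside) when not pressed. A chrome hanging loop sticks out, low, at its -x end (the loop end); the +x end is plain
- face (a joint): how far the board's face is pressed down, m, 0 to 0.012. It starts to give at about 2 N and needs 0.6 N more for each mm; at 12 mm (9 N) it is hard
- eraser: board eraser, 0.10 to 0.21 kg: grey felt base 50 mm (x) by 120 mm (y), 16 mm high, with a black handle block 32 mm (x) by 112 mm (y) on it, up to 54 mm above the underside. Origin: centre of the felt underside, z up through the handle. Starts felt down on the box's floor, long side along the box's y
- shuttle0: nylon shuttlecock, 20 g: closed white cone as skirt, 66 mm across at its open end, tapering over 56 mm to 23 mm, then a round cork 27 mm across and 31 mm long whose end is rounded; 86 mm overall. Origin: centre of the skirt's open end; its z axis points along it to the cork. It starts standing on its skirt, cork up, in the box. May be absent (None from the start on). Can be gripped by the cork across its 27 mm; it may pivot between the fingers if swung hard or knocked
- shuttle1: nylon shuttlecock, 20 g: closed white cone as skirt, 66 mm across at its open end, tapering over 56 mm to 23 mm, then a round cork 27 mm across and 31 mm long whose end is rounded; 86 mm overall. Origin: centre of the skirt's open end; its z axis points along it to the cork. It starts standing on its skirt, cork up, in the box. May be absent (None from the start on). Can be gripped by the cork across its 27 mm; it may pivot between the fingers if swung hard or knocked
- shuttle2: nylon shuttlecock, 20 g: closed white cone as skirt, 66 mm across at its open end, tapering over 56 mm to 23 mm, then a round cork 27 mm across and 31 mm long whose end is rounded; 86 mm overall. Origin: centre of the skirt's open end; its z axis points along it to the cork. It starts standing on its skirt, cork up, in the box. May be absent (None from the start on). Can be gripped by the cork across its 27 mm; it may pivot between the fingers if swung hard or knocked
- shuttle3: nylon shuttlecock, 20 g: closed white cone as skirt, 66 mm across at its open end, tapering over 56 mm to 23 mm, then a round cork 27 mm across and 31 mm long whose end is rounded; 86 mm overall. Origin: centre of the skirt's open end; its z axis points along it to the cork. It starts standing on its skirt, cork up, in the box. May be absent (None from the start on). Can be gripped by the cork across its 27 mm; it may pivot between the fingers if swung hard or knocked
- mug: black ceramic mug, 80 mm across, 95 mm high, a bystander; origin centre of underside
- wristband: blue hard wristband, 70 mm ring, 18 mm high, lying flat, a bystander; origin centre of underside
- cone: orange cone marker, 66 mm square foot, 62 mm high, a bystander; origin centre of underside
- bottle: grey drinks bottle, 68 mm across, 190 mm high, a bystander; origin centre of underside
- tape: roll of grip tape, 90 mm across, 30 mm high, a bystander; origin centre of underside
- tin: steel tin, 90 by 130 by 50 mm, a bystander; origin centre of underside
- stopwatch: black round stopwatch, 64 mm across, 18 mm high, a bystander; origin centre of underside

How it is judged:
By the outcome, as a careful person would: the job done as asked, in the order asked, and still so for the second after the job is handed in, with the robot touching nothing.
Of shuttle0, shuttle1, shuttle2, shuttle3 only 2 to 4 are there at a start; the rules pass over those that are not, and their reading is None.
At some moment in a run one of eraser, shuttle0, shuttle1, shuttle2, shuttle3 may be knocked a few centimetres aside while the robot is not near it.
Once in a run the grip may slacken for a moment while it holds something.
It also fails if it takes over 210 s, if anything falls off the work surface, if the arm or the gripper's body presses on something with over 40 N, if the wrist force passes 120 N, or if a joint passes its speed limit or range.

## Robot

A 7-joint arm with a two-finger parallel gripper is mounted at the origin on the work surface. World frame = base frame: x ahead of the robot, y to its left, z up, the work surface at z = 0. Lengths are in m, angles in rad, forces in N, time in s.
With the tool pointing down it reaches from about 0.425 to 0.925 m from the base axis. Payload 6.8 kg.
Tool frame: the origin (TCP) lies midway between the tips of the shut fingers; the grasp point (between the pads) lies 19 mm behind it; z points along the fingers, y is the line along which they close (so a half turn about z gives the same grasp; the last joint's range is limited). The gripper opens to 85 mm and grips with 20 to 120 N. Pads are 22 mm wide; open, the fingers measure 114 mm over their backs; the gripper's body (76 mm by 85 mm) begins 54 mm behind the grasp point. The pads swing forward as they close: fully open they stand 13 mm farther back than shut.
Start: joints at [1.118, 0.477, 0.022, 1.555, -0.011, 1.109, -0.083], TCP at [0.228, -0.635, 0.231] pointing down, gripper open.
Joint ranges: [-2.96, 2.96], [-0.34, 2.1], [-1.41, 1.46], [0.24, 2.44], [-1.37, 4.51], [0.17, 1.92], [-2.96, 2.96]. Speed limits (rad/s): [2.39, 2.39, 3.14, 3.14, 3.14, 3.14, 3.14].

## Interface

Orientations are given as a rotation vector (axis times angle).
In Python, from bench import r gives the robot as it stands.
- The arm moves only by the tool servo_tool, never from a script. Its arguments are lists of equal length, an entry for each row: "turn": the turn, a rotation vector about the world's x, y, z in units of 5 degrees (1.0 is 5 degrees), a list of three; "slide": the shift along the world's x, y, z in units of 30 mm (1.0 is 30 mm), a list of three; "hand": the opening, from 0 (shut) to 1 (fully open). In form: {"turn": [[rx, ry, rz], ...], "slide": [[dx, dy, dz], ...], "hand": [hand, ...]}. A call has 1 to 8 rows; each row is the pose to reach, as a shift and turn from the pose commanded when the call began; what a row does not reach only later rows make up. A row lasts 1/8 s, in which the tool goes at most 62.5 mm and 10.7 degrees, less where a joint would pass 70% of its speed; a pose out of reach is approached as far as the arm can. A call with a gripper value outside its range is refused whole. The fingers move at their own pace and stop on an object; "squeeze" is the grip in N (left out, the last holds). Time passes only in rows, so rows that repeat a pose let the fingers close. It gives the time, the measured TCP pose, the force, the opening and the grip force at its end, in the units of the state.
- r.get_obs(): the state, without advancing time (a new reading comes with each control period).
- r.grab_frame(name): name is "side" or "top"; returns (picture, depth): 400x640x3 uint8, red, green, blue; 400x640 float32, m along the optical axis (not along the pixel's ray), 0 where there is no reading.
- r.get_calibration(name): a dict with "fovy" (degrees; the focal length in pixels is half the picture's height over the tangent of half this angle, whatever the lens; pixels are square), "cx", "cy" (the principal point, pixels), "R" (3x3) and "t" (3): a world point X has camera coordinates R X + t. Camera axes: x right, y down, z forward; pixel columns grow to the right and rows downward; lengths in m; the calibration is good to about 2 mm. A picture is of the moment at which its call begins. get_calibration takes no time and is no camera call.
- r.hand_in(): hands the job in; it is judged then, once.
The state is a dict: "clock": time; "joints": joint angles; "qvel": joint speeds; "tau": joint torques, N m; "tcp_pos": TCP position; "orientation": TCP orientation; "contact_force": force on the tool from outside, world axes, zero at the start; "moment": the same for the moment, N m; "grip_width": finger opening in m; "gripper_force": force on a finger pad.
Only numpy, scipy, OpenCV 4.12 (cv2) and the standard library are available. Lean on these libraries where they do the work, as an engineer would, in place of code of your own. Each camera call takes 0.05 s, during which the arm holds its last target. There are 200 camera calls.

## Working session

There is one attempt and no reset: what is moved stays moved. The work goes in short steps, Python scripts to look and compute and a tool call to move; the robot and the scene stay as the last step left them, time stands still between calls to the robot, and variables do not carry over. Pictures are saved under pics/ and viewed, at most 14 in all, crops included, and the job is handed in when it is done.

Besides the shell and the picture viewer there is one more tool, called after "Request:" by a JSON object that holds its "op" and its "data". servo_tool: Moves the arm, as the interface text tells. Its arguments: {"type":"object","properties":{"turn":{"type":"array"},"slide":{"type":"array"},"hand":{"type":"array"},"squeeze":{"type":"number"}},"required":["turn","slide","hand"]}

```bash
ls; mkdir -p pics; cat > h.py <<'E'
import numpy as np, cv2
from bench import r
def grab(n):
    p,d=r.grab_frame(n); np.savez(f'/tmp/{n}.npz',p=p,d=d); return p,d
def load(n):
    z=np.load(f'/tmp/{n}.npz'); return z['p'],z['d']
def cal(n):
    c=r.get_calibration(n); f=200/np.tan(np.radians(c['fovy'])/2)
    return f,c['cx'],c['cy'],np.array(c['R']),np.array(c['t'])
def cloud(n,d):
    f,cx,cy,R,t=cal(n); v,u=np.mgrid[:400,:640]
    C=np.stack([(u-cx)/f*d,(v-cy)/f*d,d],-1); return (C-t)@R
def atz(n,u,v,z):
    f,cx,cy,R,t=cal(n); o=-R.T@t; k=R.T@np.array([(u-cx)/f,(v-cy)/f,1]); return o+k*(z-o[2])/k[2]
def px(n,X):
    f,cx,cy,R,t=cal(n); c=R@np.array(X)+t; return c[:2]/c[2]*f+[cx,cy]
def save(name,p): cv2.imwrite('pics/'+name,cv2.cvtColor(p,cv2.COLOR_RGB2BGR))
E
python3 - <<'E'
from h import *
for n in('top','side'):
    p,d=grab(n); save(n+'0.png',p)
    c=r.get_calibration(n); print(n,c)
print(r.get_obs())
E
```

```text
pics
top {'fovy': 48.756456801136025, 'cx': 318.8604829412295, 'cy': 195.2036482393024, 'R': array([[ 0.08262977, -0.9965779 ,  0.0021933 ],
       [-0.96987423, -0.08092137, -0.22977318],
       [ 0.22916435,  0.01685888, -0.97324174]]), 't': array([-0.03873345,  0.60055828,  1.18057696])}
side {'fovy': 50.99355794816547, 'cx': 323.6756611363215, 'cy': 191.98724684207895, 'R': array([[ 0.96608305, -0.25758011, -0.01833124],
       [-0.15327936, -0.514865  , -0.84345686],
       [ 0.20781959,  0.81765917, -0.53688406]]), 't': array([-0.56052367,  0.17734037,  0.85228   ])}
{'clock': 0.1, 'joints': array([ 1.11790708,  0.47774197,  0.02233459,  1.55634432, -0.01149715,
        1.109291  , -0.0830421 ]), 'qvel': array([-1.36024999e-04, -1.99799202e-03, -6.25944588e-04, -2.17706460e-03,
       -1.95610100e-05,  7.02867756e-04, -8.06649975e-04]), 'tau': array([ 4.57869537e-03, -5.97755456e+01,  1.61385499e+00, -2.81953114e+01,
        1.28674219e-02,  5.04171214e-03,  3.60833837e-06]), 'tcp_pos': array([ 0.22796381, -0.63477795,  0.23040982]), 'orientation': array([-3.09341756e+00, -5.38772981e-01,  6.30470546e-04]), 'contact_force': array([-0.03882721,  0.30331424,  0.4312371 ]), 'moment': array([ 0.05423056, -0.00109031, -0.02542365]), 'gripper_force': 0.0, 'grip_width': 0.08561999046847081}
```

View pics/top0.png

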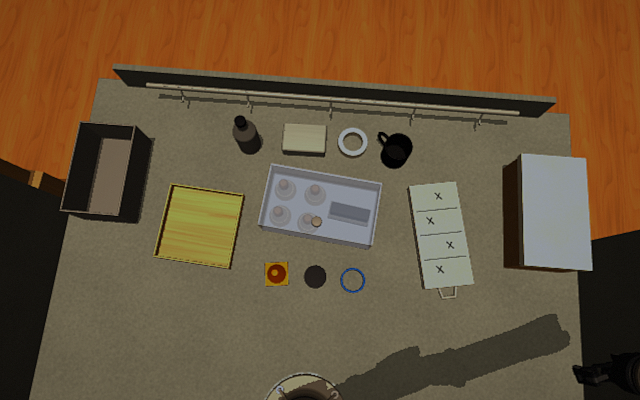

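View pics/side0.png

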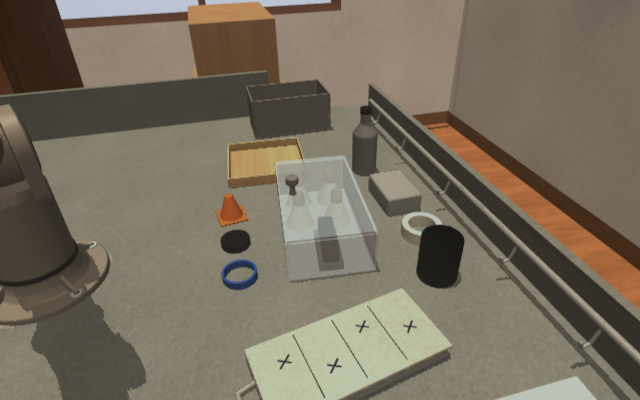

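The top view shows the box centred near (320,205), four shuttles at (285,185), (316,193), (278,213), (306,222), the knob at (316,222), the eraser at (349,212), the tray at (200,226), the board at (440,235) with its loop at (447,292). I'll zoom in to measure.

```bash
python3 - <<'E'
from h import *
p,d=load('top')
c=p[155:255,250:390]; save('c1.png',cv2.resize(c,None,fx=5.6,fy=5.6,interpolation=cv2.INTER_CUBIC))
X=cloud('top',d)
# board face, tray: by height
def rect(m,nm):
    n,l,s,_=cv2.connectedComponentsWithStats(m.astype(np.uint8)); 
    k=1+np.argmax(s[1:,4]); P=X[l==k]; print(nm,len(P),np.median(P[:,2]),cv2.minAreaRect((P[:,:2]*1000).astype(np.float32)))
H=X[...,2]
u=np.mgrid[:400,:640][1];v=np.mgrid[:400,:640][0]
rect((abs(H-.034)<.006)&(u>400)&(u<480)&(v>170)&(v<300),'board')
rect((H>.018)&(H<.04)&(u>145)&(u<255)&(v>170)&(v<280),'tray')
rect((H>.08)&(H<.12)&(u>250)&(u<390)&(v>155)&(v<255),'lid')
m=(u>300)&(u<330)&(v>205)&(v<235)&(H>.115)
print('knob',X[m].mean(0),X[m][:,2].max(),m.sum())
for q in [(284,186),(316,193),(278,213),(306,222),(349,212),(340,190)]: print(q,X[q[1],q[0]])
E
```

```text
board 4927 0.032819326249628834 ((527.4466552734375, -343.5245666503906), (299.8872985839844, 141.29290771484375), 10.722748756408691)
tray 676 0.027061742053932032 ((496.6463623046875, 351.84576416015625), (222.1714324951172, 220.7870635986328), 85.92108154296875)
lid 7326 0.10294776890529107 ((572.4046630859375, 6.5001983642578125), (318.88079833984375, 179.4227294921875), 84.33202362060547)
knob [0.50612711 0.01146452 0.18241396] 1.287063911483428 92
(284, 186) [0.61200029 0.10899019 0.10300272]
(316, 193) [0.5999633  0.01903559 0.10105896]
(278, 213) [0.53513132 0.11777949 0.10175733]
(306, 222) [0.51646155 0.0392512  0.10296249]
(349, 212) [ 0.55478447 -0.07563934  0.09800223]
(340, 190) [ 0.61411415 -0.04648755  0.10062777]
```

View pics/c1.png

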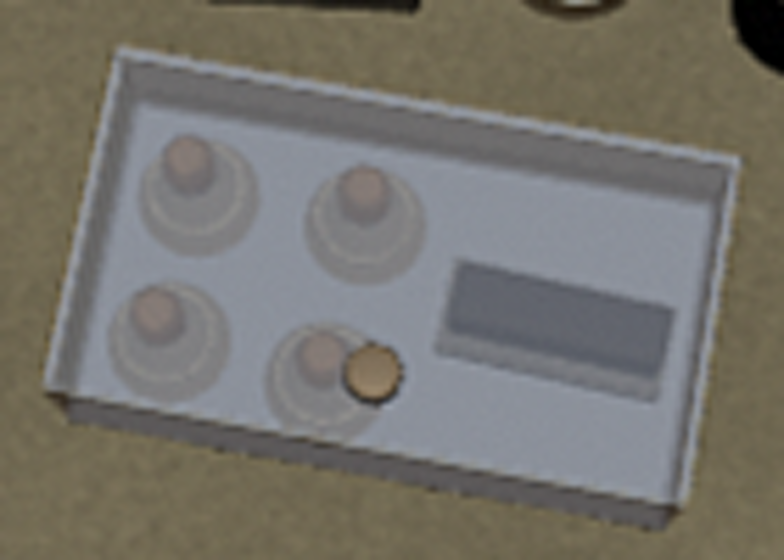

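Request:
{"op": "servo_tool", "data": {"turn": [[0,0,-5.1],[0,0,-5.1],[0,0,-5.1],[0,0,-5.1],[0,0,-5.1],[0,0,-5.1],[0,0,-5.1],[0,0,-5.1]], "slide": [[6,13.6,0],[6,13.6,0],[6,13.6,0],[6,13.6,0],[6,13.6,0],[6,13.6,0],[6,13.6,0],[6,13.6,0]], "hand": [1,1,1,1,1,1,1,1]}}

```text
clock: 1.1
tcp_pos: [0.4098, -0.2228, 0.2313]
orientation: [-3.137, 0.145, -0.0]
contact_force: [1.1, -1.4, 0.8]
grip_width: 0.0851
gripper_force: 0.0
```

```bash
cat >> h.py <<'E'
from scipy.spatial.transform import Rotation as Ro
C=np.array([.5724,.0065]); YAW=np.radians(-5.67)
ex=np.array([np.cos(YAW),np.sin(YAW)]); ey=np.array([-ex[1],ex[0]])
def box(x,y): return C+ex*x+ey*y
def tobox(P): q=np.array(P)[:2]-C; return np.array([q@ex,q@ey])
def to(p): # slide units from the present pose to tcp p
    o=r.get_obs(); print('slide',np.round((np.array(p)-o['tcp_pos'])/.03,2))
def st():
    o=r.get_obs(); M=Ro.from_rotvec(o['orientation']).as_matrix()
    print('t',round(o['clock'],2),'tcp',o['tcp_pos'].round(4),'closeang',np.degrees(np.arctan2(M[1,1],M[0,1])).round(1)%180,'z',M[:,2].round(3),'F',o['contact_force'].round(1),'M',np.round(o['moment'],2),'w',round(o['grip_width'],4),'gf',round(o['gripper_force'],1)); return o
E
python3 - <<'E'
from h import *
st(); print('knob',atz('top',316.4,221.6,.147),box(-.059,0))
to([*box(-.059,0),.20])
E
```

```text
t 1.1 tcp [ 0.4098 -0.2228  0.2313] closeang 84.7 z [ 0.     0.001 -1.   ] F [ 1.1 -1.4  0.8] M [0.01 0.   0.02] w 0.0851 gf 0.0
knob [0.51228903 0.01039444 0.147     ] [0.51368866 0.01232912]
slide [ 3.46  7.84 -1.04]
```

Request:
{"op": "servo_tool", "data": {"turn": [[0,0,0],[0,0,0],[0,0,0],[0,0,0],[0,0,0],[0,0,0],[0,0,0],[0,0,0]], "slide": [[3.44,7.8,-1],[3.44,7.8,-1],[3.44,7.8,-1],[3.44,7.8,-1],[3.44,7.8,-1],[3.44,7.8,-2.4],[3.44,7.8,-3.75],[3.44,7.8,-3.75]], "hand": [1,1,1,1,1,1,1,1]}}

```text
clock: 2.1
tcp_pos: [0.5087, 0.0047, 0.1163]
orientation: [3.136, -0.16, -0.011]
contact_force: [-1.5, 0.4, 0.9]
grip_width: 0.0855
gripper_force: 0.0
```

Request:
{"op": "servo_tool", "data": {"turn": [[0,0,0],[0,0,0],[0,0,0],[0,0,0],[0,0,0],[0,0,0]], "slide": [[0,0,0],[0,0,0],[0,0,0],[0,0,0],[0,0,0],[0,0,0]], "hand": [0.2,0.2,0.2,0.2,0.2,0.2], "squeeze": 30}}

```text
clock: 2.85
tcp_pos: [0.513, 0.0115, 0.1211]
orientation: [-3.133, 0.151, -0.007]
contact_force: [-2.7, 9.7, 8.7]
grip_width: 0.0266
gripper_force: 29.0
```

```bash
python3 - <<'E'
from h import *
st()
hx=.148;hz=.043
for a in np.radians(np.arange(0,106,7.5)):
    c,s=np.cos(a),np.sin(a); dx=hx-hx*c+hz*s; dz=hx*s+hz*c-hz
    print(round(np.degrees(a)),np.round(np.array([*(ex*dx),dz])/.03,2))
E
```

```text
t 2.85 tcp [0.513  0.0115 0.1211] closeang 84.5 z [ 0.004  0.005 -1.   ] F [-2.7  9.7  8.7] M [2.43 0.5  0.07] w 0.0266 gf 29.0
0 [ 0. -0.  0.]
7 [ 0.23 -0.02  0.63]
15 [ 0.54 -0.05  1.23]
22 [ 0.92 -0.09  1.78]
30 [ 1.37 -0.14  2.27]
38 [ 1.88 -0.19  2.71]
45 [ 2.45 -0.24  3.07]
53 [ 3.05 -0.3   3.35]
60 [ 3.69 -0.37  3.56]
68 [ 4.35 -0.43  3.67]
75 [ 5.02 -0.5   3.7 ]
82 [ 5.68 -0.56  3.64]
90 [ 6.34 -0.63  3.5 ]
98 [ 6.96 -0.69  3.27]
105 [ 7.56 -0.75  2.96]
```

Request:
{"op": "servo_tool", "data": {"turn": [[0,0,0],[0,0,0],[0,0,0],[0,0,0],[0,0,0],[0,0,0],[0,0,0],[0,0,0]], "slide": [[0.1,-0.01,0.32],[0.23,-0.02,0.63],[0.37,-0.03,0.94],[0.54,-0.05,1.23],[0.72,-0.07,1.52],[0.92,-0.09,1.78],[1.14,-0.11,2.04],[1.37,-0.14,2.27]], "hand": [0.2,0.2,0.2,0.2,0.2,0.2,0.2,0.2]}}

```text
clock: 3.85
tcp_pos: [0.5524, 0.0075, 0.188]
orientation: [-3.133, 0.151, -0.0]
contact_force: [-0.5, 10.2, 0.5]
grip_width: 0.0264
gripper_force: 29.8
```

```bash
python3 - <<'E'
from h import *
st()
E
```

```text
t 3.85 tcp [0.5524 0.0075 0.188 ] closeang 84.5 z [ 0.     0.005 -1.   ] F [-0.5 10.2  0.5] M [2.31 0.42 0.01] w 0.0264 gf 29.8
```

Request:
{"op": "servo_tool", "data": {"turn": [[0,0,0],[0,0,0],[0,0,0],[0,0,0],[0,0,0],[0,0,0],[0,0,0],[0,0,0]], "slide": [[0.25,-0.02,0.23],[0.51,-0.05,0.44],[0.79,-0.07,0.63],[1.08,-0.1,0.8],[1.38,-0.13,0.95],[1.68,-0.16,1.08],[2.0,-0.19,1.19],[2.32,-0.23,1.29]], "hand": [0.2,0.2,0.2,0.2,0.2,0.2,0.2,0.2]}}

```text
clock: 4.85
tcp_pos: [0.6225, 0.0005, 0.2274]
orientation: [-3.133, 0.151, -0.002]
contact_force: [-1.4, 9.7, 1.7]
grip_width: 0.0266
gripper_force: 30.0
```

Request:
{"op": "servo_tool", "data": {"turn": [[0,0,0],[0,0,0],[0,0,0],[0,0,0],[0,0,0],[0,0,0],[0,0,0],[0,0,0]], "slide": [[0.33,-0.03,0.06],[0.66,-0.06,0.11],[1.0,-0.09,0.13],[1.33,-0.13,0.14],[1.66,-0.16,0.12],[1.99,-0.19,0.08],[2.32,-0.22,0.02],[2.65,-0.26,-0.06]], "hand": [0.2,0.2,0.2,0.2,0.2,0.2,0.2,0.2]}}

```text
clock: 5.85
tcp_pos: [0.7031, -0.0076, 0.2263]
orientation: [-3.132, 0.152, -0.006]
contact_force: [1.3, 7.7, 3.9]
grip_width: 0.0265
gripper_force: 30.5
```

Request:
{"op": "servo_tool", "data": {"turn": [[0,0,0],[0,0,0],[0,0,0],[0,0,0],[0,0,0],[0,0,0]], "slide": [[0.31,-0.03,-0.11],[0.62,-0.06,-0.23],[0.92,-0.09,-0.37],[1.22,-0.12,-0.54],[1.22,-0.12,-0.54],[1.22,-0.12,-0.54]], "hand": [0.2,0.2,0.2,0.2,0.2,0.2]}}

```text
clock: 6.6
tcp_pos: [0.74, -0.0113, 0.2102]
orientation: [-3.132, 0.152, -0.008]
contact_force: [2.3, 5.8, 3.9]
grip_width: 0.0263
gripper_force: 30.6
```

```bash
python3 - <<'E'
from h import *
st(); p,d=grab('side'); save('s1.png',p[100:320,220:480].repeat(2,0).repeat(2,1))
E
```

```text
t 6.6 tcp [ 0.74   -0.0113  0.2102] closeang 84.4 z [ 0.005  0.005 -1.   ] F [2.3 5.8 3.9] M [ 1.38 -0.37  0.01] w 0.0263 gf 30.6
```

View pics/s1.png

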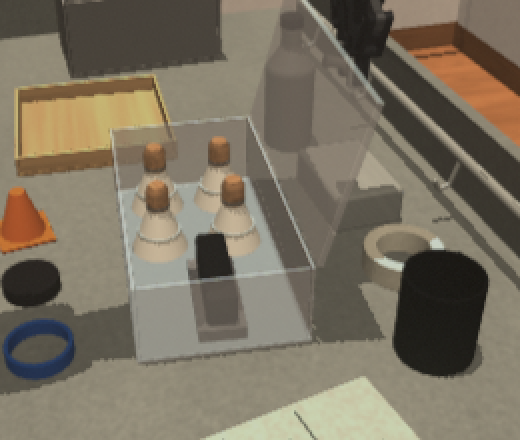

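The lid stands past vertical, held by the knob. All four shuttles stand in the box, the eraser beside them. Release and retreat upward.

Request:
{"op": "servo_tool", "data": {"turn": [[0,0,0],[0,0,0],[0,0,0],[0,0,0],[0,0,0],[0,0,0],[0,0,0],[0,0,0]], "slide": [[0,0,0],[0,0,0],[0,0,0],[0,0,0],[0.1,0,1],[0.1,0,2],[0.1,0,3],[0.1,0,4]], "hand": [1,1,1,1,1,1,1,1]}}

```text
clock: 7.65
tcp_pos: [0.741, -0.016, 0.3285]
orientation: [3.137, -0.158, -0.001]
contact_force: [-0.3, 0.1, 0.4]
grip_width: 0.0853
gripper_force: 0.0
```

Request:
{"op": "servo_tool", "data": {"turn": [[0,0,0],[0,0,0],[0,0,0],[0,0,0],[0,0,0],[0,0,0],[0,0,0],[0,0,0]], "slide": [[-2,2,0],[-4,4,0],[-6,6,0],[-8,8,0],[-9,10,0],[-9,10,0],[-9,10,0],[-9,10,0]], "hand": [1,1,1,1,1,1,1,1]}}

```text
clock: 8.65
tcp_pos: [0.4692, 0.2867, 0.328]
orientation: [-3.137, 0.149, -0.0]
contact_force: [0.1, -0.2, -0.5]
grip_width: 0.0853
gripper_force: 0.0
```

```bash
python3 - <<'E'
from h import *
st(); p,d=grab('top'); save('t2.png',cv2.resize(p[140:280,210:400],None,fx=4,fy=4,interpolation=cv2.INTER_CUBIC))
p2,d2=grab('side'); save('s2.png',p2[100:320,220:480].repeat(2,0).repeat(2,1))
E
```

```text
t 8.65 tcp [0.4692 0.2867 0.328 ] closeang 84.6 z [ 0.     0.001 -1.   ] F [ 0.1 -0.2 -0.5] M [-0.04 -0.01  0.04] w 0.0853 gf 0.0
```

View pics/t2.png

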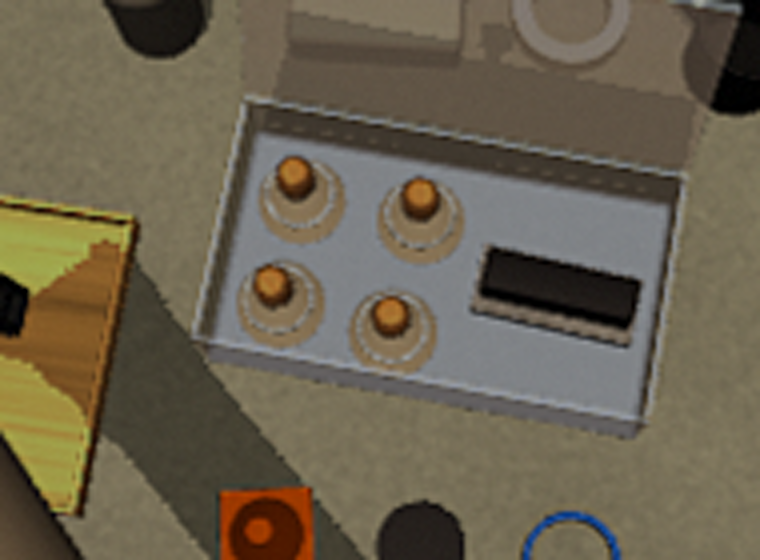

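View pics/s2.png

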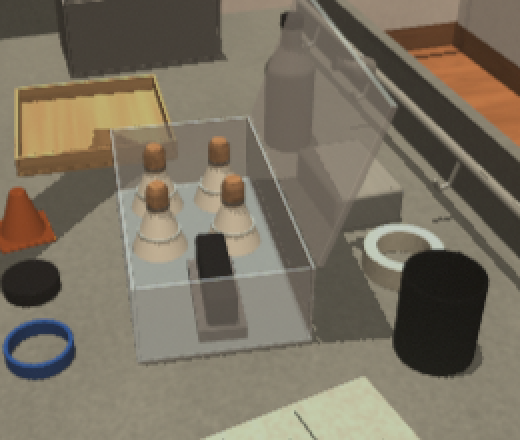

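The lid rests open on its stop. Corks (full-image px): (283.8,184.3), (315.3,189.5), (278.3,211.3), (307.8,218.8); eraser handle at about (350,212).

```bash
python3 - <<'E'
from h import *
p,d=load('top'); X=cloud('top',d)
for n,q in dict(A=(283.75,184.25),B=(315.25,189.5),C=(278.25,211.25),D=(307.75,218.75)).items():
    u,v=map(round,q); W=X[v-6:v+7,u-6:u+7].reshape(-1,3); W=W[W[:,2]>.066]
    a=atz('top',*q,.079)
    print(n,a.round(4),'box',tobox(a).round(4),'depth',((W.min(0)+W.max(0))/2).round(4),W[:,2].max().round(4),len(W))
u=np.mgrid[:400,:640][1];v=np.mgrid[:400,:640][0]
m=(X[...,2]>.05)&(X[...,2]<.066)&(u>328)&(u<372)&(v>195)&(v<230)
P=X[m]; rr=cv2.minAreaRect((P[:,:2]*1000).astype(np.float32)); print('eraser',m.sum(),np.median(P[:,2]),rr,tobox(np.array(rr[0])/1000))
f=X[(abs(X[...,2]-.033)<.1)&(u>335)&(u<360)&(v>180)&(v<190)];print('floor z',np.median(f[:,2]))
E
```

```text
A [0.623  0.1126 0.079 ] box [0.0399 0.1106] depth [0.6246 0.1141 0.0799] 0.0936 78
B [0.6152 0.0225 0.079 ] box [0.041  0.0202] depth [0.6158 0.0249 0.08  ] 0.0939 80
C [0.5444 0.1201 0.079 ] box [-0.0391  0.1102] depth [0.4355 0.0627 0.6772] 1.2871 81
D [0.53   0.0362 0.079 ] box [-0.0451  0.0254] depth [0.5299 0.0383 0.0808] 0.0955 80
eraser 431 0.05624412001909195 ((566.4479370117188, -78.67221069335938), (111.67127227783203, 32.2975959777832), 81.94304656982422) [ 0.00249196 -0.08534356]
floor z 0.025707609302101166
```

Request:
{"op": "servo_tool", "data": {"turn": [[0,0,0],[0,0,0],[0,0,0],[0,0,0],[0,0,0],[0,0,0],[0,0,0],[0,0,0]], "slide": [[1.29,-1.45,-1.2],[2.58,-2.9,-2.5],[3.87,-4.35,-3.7],[5.16,-5.8,-4.9],[5.16,-5.8,-4.9],[5.16,-5.8,-4.9],[5.16,-5.8,-4.9],[5.16,-5.8,-4.9]], "hand": [0.53,0.53,0.53,0.53,0.53,0.53,0.53,0.53]}}

```text
clock: 9.75
tcp_pos: [0.6257, 0.1123, 0.182]
orientation: [-3.137, 0.153, -0.003]
contact_force: [-0.3, 0.6, 0.4]
grip_width: 0.0456
gripper_force: 0.0
```

```bash
python3 - <<'E'
from h import *
st(); to([.624,.113,.054])
p,d=grab('side'); print(px('side',[.624,.113,.079]),px('side',r.get_obs()['tcp_pos'])); save('s3.png',cv2.resize(p[110:250,250:410],None,fx=4,fy=4))
E
```

```text
t 9.75 tcp [0.6257 0.1123 0.182 ] closeang 84.4 z [ 0.002  0.001 -1.   ] F [-0.3  0.6  0.4] M [-0.   -0.01  0.06] w 0.0456 gf 0.0
slide [-0.06  0.02 -4.27]
[328.45375159 174.46425014] [328.75061336 136.27428982]
```

View pics/s3.png

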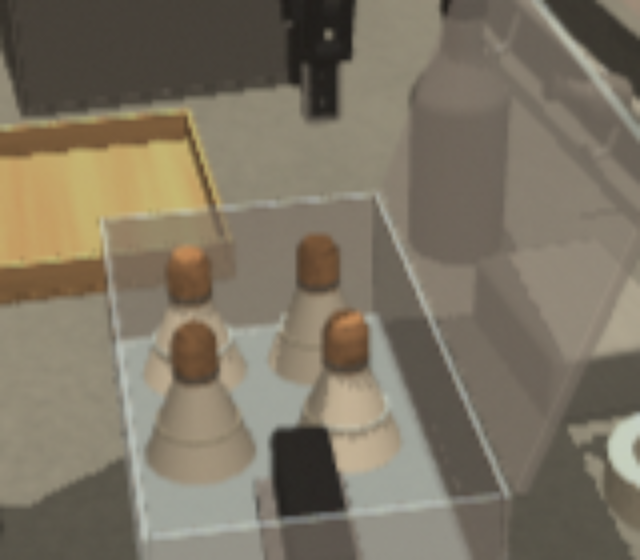

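The cork of the far-left shuttle is seen at crop (318,262), as predicted within a pixel; the gripper is above it. Descend and grasp.

Request:
{"op": "servo_tool", "data": {"turn": [[0,0,0],[0,0,0],[0,0,0],[0,0,0],[0,0,0],[0,0,0]], "slide": [[-0.04,0.02,-1],[-0.04,0.02,-2],[-0.04,0.02,-3],[-0.04,0.02,-3.8],[-0.04,0.02,-4.2],[-0.04,0.02,-4.2]], "hand": [0.53,0.53,0.53,0.53,0.53,0.53]}}

```text
clock: 10.55
tcp_pos: [0.6244, 0.1113, 0.0546]
orientation: [3.138, -0.156, -0.001]
contact_force: [-0.7, 0.7, 0.4]
grip_width: 0.0452
gripper_force: 0.0
```

Request:
{"op": "servo_tool", "data": {"turn": [[0,0,0],[0,0,0],[0,0,0],[0,0,0],[0,0,0],[0,0,0],[0,0,0],[0,0,0]], "slide": [[0,0,0],[0,0,0],[0,0,0],[0,0,0.3],[0,0,1],[0,0,2],[0,0,3],[0,0,4.2]], "hand": [0.2,0.2,0.2,0.2,0.2,0.2,0.2,0.2], "squeeze": 40}}

```text
clock: 11.55
tcp_pos: [0.6245, 0.1107, 0.1828]
orientation: [-3.138, 0.158, -0.0]
contact_force: [1.2, -1.1, -0.5]
grip_width: 0.026
gripper_force: 40.0
```

```bash
python3 - <<'E'
from h import *
st()
T=np.array([.4966,.3518]); a=np.radians(-4.08); tx=np.array([np.cos(a),np.sin(a)]); ty=np.array([-tx[1],tx[0]])
for i in(1,-1):
    for j in(1,-1):
        q=T+.052*i*tx+.052*j*ty; print(i,j,q.round(4)); to([*q,.18])
E
```

```text
t 11.55 tcp [0.6245 0.1107 0.1828] closeang 84.3 z [ 0.  0. -1.] F [ 1.2 -1.1 -0.5] M [ 0.02 -0.06  0.03] w 0.026 gf 40.0
1 1 [0.5522 0.4   ]
slide [-2.41  9.64 -0.09]
1 -1 [0.5448 0.2962]
slide [-2.66  6.18 -0.09]
-1 1 [0.4484 0.4074]
slide [-5.87  9.89 -0.09]
-1 -1 [0.441  0.3036]
slide [-6.12  6.43 -0.09]
```

Request:
{"op": "servo_tool", "data": {"turn": [[0,0,0],[0,0,0],[0,0,0],[0,0,0],[0,0,0],[0,0,0],[0,0,0],[0,0,0]], "slide": [[-0.2,0.9,0],[-0.6,2.4,0],[-1,4,0],[-1.4,5.6,0],[-1.8,7.2,0],[-2.2,8.8,0],[-2.4,9.6,0],[-2.4,9.6,0]], "hand": [0.2,0.2,0.2,0.2,0.2,0.2,0.2,0.2]}}

```text
clock: 12.55
tcp_pos: [0.5518, 0.4007, 0.1814]
orientation: [-3.137, 0.152, -0.0]
contact_force: [0.6, 0.1, -0.0]
grip_width: 0.0257
gripper_force: 40.0
```

Request:
{"op": "servo_tool", "data": {"turn": [[0,0,0],[0,0,0],[0,0,0],[0,0,0],[0,0,0],[0,0,0],[0,0,0]], "slide": [[0,0,-0.8],[0,0,-1.6],[0,0,-2.4],[0,0,-3.2],[0,0,-3.7],[0,0,-4.0],[0,0,-4.12]], "hand": [0.2,0.2,0.2,0.2,0.2,0.2,0.2]}}

```text
clock: 13.42
tcp_pos: [0.5532, 0.3983, 0.057]
orientation: [3.137, -0.159, 0.0]
contact_force: [-0.7, -0.3, 0.1]
grip_width: 0.0258
gripper_force: 40.0
```

```bash
python3 - <<'E'
from h import *
st()
p,d=grab('side'); save('s4.png',cv2.resize(p[90:250,200:360],None,fx=3.5,fy=3.5))
E
```

```text
t 13.43 tcp [0.5532 0.3983 0.057 ] closeang 84.2 z [ 0. -0. -1.] F [-0.7 -0.3  0.1] M [-0.01  0.02  0.04] w 0.0258 gf 40.0
```

View pics/s4.png

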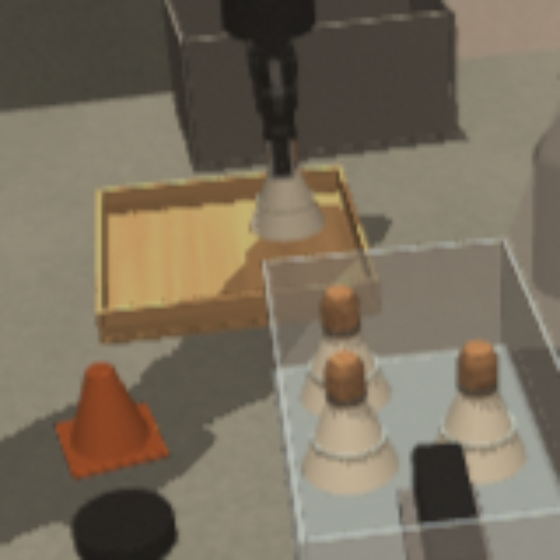

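The shuttle stands upright on the tray floor at the far corner; the other three are unmoved in the box. Release and go up.

Request:
{"op": "servo_tool", "data": {"turn": [[0,0,0],[0,0,0],[0,0,0],[0,0,0],[0,0,0],[0,0,0],[0,0,0]], "slide": [[0,0,0],[0,0,0],[0,0,0],[0,0,1],[0,0,2.5],[0,0,4.2],[0,0,4.2]], "hand": [0.53,0.53,0.53,0.53,0.53,0.53,0.53]}}

```text
clock: 14.35
tcp_pos: [0.5549, 0.4011, 0.1886]
orientation: [-3.131, 0.157, -0.011]
contact_force: [-0.6, 0.4, -0.0]
grip_width: 0.0454
gripper_force: 0.0
```

```bash
cat >> h.py <<'E'
def corks(n='top'):
    p,d=grab(n); X=cloud(n,d); c=p.astype(int)
    m=(c[...,0]-c[...,2]>45)&(X[...,2]>.066)&(X[...,2]<.105)&(X[...,0]>.35)&(X[...,0]<.75)&(X[...,1]>-.2)&(X[...,1]<.5)
    k,l,s,_=cv2.connectedComponentsWithStats(m.astype(np.uint8))
    for i in range(1,k):
        if s[i,4]<25: continue
        P=X[l==i]; q=(np.percentile(P[:,:2],3,axis=0)+np.percentile(P[:,:2],97,axis=0))/2
        print('cork',q.round(4),'n',s[i,4],'zmax',P[:,2].max().round(3),'box',tobox(q).round(3))
def eraser():
    p,d=load('top'); X=cloud('top',d); c=p.astype(int).max(2)
    b=(X[...,:2]-C)@np.array([ex,ey]).T
    m=(X[...,2]>.047)&(X[...,2]<.068)&(abs(b[...,0])<.08)&(abs(b[...,1])<.15)&(c<70)
    P=X[m]; rr=cv2.minAreaRect((P[:,:2]*1000).astype(np.float32)); print('eraser',m.sum(),np.median(P[:,2]),rr,tobox(np.array(rr[0])/1000))
E
python3 - <<'E'
from h import *
st(); corks(); eraser()
to([.5445,.121,.18])
E
```

```text
t 14.35 tcp [0.5549 0.4011 0.1886] closeang 84.2 z [ 0.007  0.006 -1.   ] F [-0.6  0.4 -0. ] M [ 0.01  0.02 -0.02] w 0.0454 gf 0.0
cork [0.6161 0.0245] n 60 zmax 0.092 box [0.042 0.022]
cork [0.5449 0.1223] n 64 zmax 0.092 box [-0.039  0.112]
cork [0.5305 0.0372] n 63 zmax 0.095 box [-0.045  0.026]
eraser 454 0.05589042942971055 ((573.2760009765625, -2.5532989501953125), (93.69905090332031, 260.8923645019531), 8.100470542907715) [ 0.00176617 -0.00892246]
slide [-0.31 -9.29 -0.19]
```

Request:
{"op": "servo_tool", "data": {"turn": [[0,0,0],[0,0,0],[0,0,0],[0,0,0],[0,0,0],[0,0,0],[0,0,0],[0,0,0]], "slide": [[0,-1.5,0],[-0.1,-3.2,0],[-0.2,-5,0],[-0.3,-7,0],[-0.3,-9.3,0],[-0.3,-9.3,0],[-0.3,-9.3,0],[-0.3,-9.3,0]], "hand": [0.53,0.53,0.53,0.53,0.53,0.53,0.53,0.53]}}

```text
clock: 15.4
tcp_pos: [0.5434, 0.1219, 0.1827]
orientation: [-3.137, 0.153, 0.001]
contact_force: [-0.0, 0.1, -0.5]
grip_width: 0.0453
gripper_force: 0.0
```

```bash
python3 - <<'E'
from h import *
st();to([.5447,.1215,.055])
E
```

```text
t 15.4 tcp [0.5434 0.1219 0.1827] closeang 84.4 z [-0.001  0.001 -1.   ] F [-0.   0.1 -0.5] M [-0.01  0.02 -0.03] w 0.0453 gf 0.0
slide [ 0.04 -0.01 -4.26]
```

Request:
{"op": "servo_tool", "data": {"turn": [[0,0,0],[0,0,0],[0,0,0],[0,0,0],[0,0,0],[0,0,0]], "slide": [[0.03,0,-1],[0.03,0,-2],[0.03,0,-3],[0.03,0,-3.8],[0.03,0,-4.2],[0.03,0,-4.2]], "hand": [0.53,0.53,0.53,0.53,0.53,0.53]}}

```text
clock: 16.15
tcp_pos: [0.5441, 0.1208, 0.0564]
orientation: [-3.138, 0.155, 0.002]
contact_force: [-0.1, -0.4, 0.6]
grip_width: 0.0453
gripper_force: 0.0
```

Request:
{"op": "servo_tool", "data": {"turn": [[0,0,0],[0,0,0],[0,0,0],[0,0,0],[0,0,0],[0,0,0],[0,0,0],[0,0,0]], "slide": [[0,0,0],[0,0,0],[0,0,0],[0,0,0.3],[0,0,1],[0,0,2],[0,0,3],[0,0,4.2]], "hand": [0.2,0.2,0.2,0.2,0.2,0.2,0.2,0.2], "squeeze": 40}}

```text
clock: 17.15
tcp_pos: [0.5442, 0.1196, 0.1843]
orientation: [3.137, -0.158, -0.001]
contact_force: [0.0, 0.2, 0.3]
grip_width: 0.0255
gripper_force: 39.3
```

Request:
{"op": "servo_tool", "data": {"turn": [[0,0,0],[0,0,0],[0,0,0],[0,0,0],[0,0,0],[0,0,0],[0,0,0],[0,0,0]], "slide": [[-0.3,0.9,0],[-0.8,2.4,0],[-1.3,4,0],[-1.9,5.6,0],[-2.5,7.2,0],[-3,8.8,0],[-3.2,9.5,0],[-3.2,9.5,0]], "hand": [0.2,0.2,0.2,0.2,0.2,0.2,0.2,0.2]}}

```text
clock: 18.15
tcp_pos: [0.4479, 0.406, 0.1833]
orientation: [-3.137, 0.153, 0.0]
contact_force: [0.4, -0.4, -0.2]
grip_width: 0.0258
gripper_force: 39.3
```

```bash
python3 - <<'E'
from h import *
st();to([.4484,.4074,.057]); grab('side'); corks()
E
```

```text
t 18.15 tcp [0.4479 0.406  0.1833] closeang 84.4 z [-0.  0. -1.] F [ 0.4 -0.4 -0.2] M [-0.02 -0.   -0.01] w 0.0258 gf 39.3
slide [ 0.02  0.05 -4.21]
cork [0.616  0.0245] n 60 zmax 0.093 box [0.042 0.022]
cork [0.5531 0.3994] n 66 zmax 0.093 box [-0.058  0.389]
cork [0.5312 0.0372] n 63 zmax 0.093 box [-0.044  0.026]
```

Request:
{"op": "servo_tool", "data": {"turn": [[0,0,0],[0,0,0],[0,0,0],[0,0,0],[0,0,0],[0,0,0],[0,0,0]], "slide": [[0,0,-0.8],[0,0,-1.6],[0,0,-2.4],[0,0,-3.2],[0,0,-3.7],[0,0,-4.0],[0,0,-4.14]], "hand": [0.2,0.2,0.2,0.2,0.2,0.2,0.2]}}

```text
clock: 19.12
tcp_pos: [0.4491, 0.4045, 0.0588]
orientation: [3.138, -0.159, 0.0]
contact_force: [0.3, 0.2, 3.7]
grip_width: 0.0256
gripper_force: 39.8
```

Request:
{"op": "servo_tool", "data": {"turn": [[0,0,0],[0,0,0],[0,0,0],[0,0,0],[0,0,0],[0,0,0],[0,0,0]], "slide": [[0,0,0],[0,0,0],[0,0,0],[0,0,1],[0,0,2.5],[0,0,4.14],[0,0,4.14]], "hand": [0.53,0.53,0.53,0.53,0.53,0.53,0.53]}}

```text
clock: 20.0
tcp_pos: [0.4505, 0.4071, 0.1877]
orientation: [-3.131, 0.157, -0.009]
contact_force: [0.5, -0.4, -0.7]
grip_width: 0.0454
gripper_force: 0.0
```

Request:
{"op": "servo_tool", "data": {"turn": [[0,0,0],[0,0,0],[0,0,0],[0,0,0],[0,0,0],[0,0,0],[0,0,0],[0,0,0]], "slide": [[0.4,-1.8,0],[0.8,-3.6,0],[1.2,-5.4,0],[1.6,-7.2,0],[2,-9,0],[2.4,-10.8,0],[2.75,-12.3,0],[2.75,-12.3,0]], "hand": [0.53,0.53,0.53,0.53,0.53,0.53,0.53,0.53]}}

```text
clock: 21.0
tcp_pos: [0.5312, 0.0309, 0.1821]
orientation: [3.135, -0.169, -0.002]
contact_force: [-0.2, 0.3, -0.4]
grip_width: 0.0453
gripper_force: 0.0
```

```bash
python3 - <<'E'
from h import *
grab('side'); st();to([.5308,.037,.055]); corks()
E
```

```text
t 21.05 tcp [0.5309 0.0339 0.1823] closeang 84.0 z [-0.001 -0.001 -1.   ] F [0.  1.1 0.7] M [-0.01  0.01  0.  ] w 0.0452 gf 0.0
slide [-0.    0.1  -4.24]
cork [0.5527 0.399 ] n 66 zmax 0.095 box [-0.058  0.389]
cork [0.4498 0.4067] n 72 zmax 0.095 box [-0.162  0.386]
```

Request:
{"op": "servo_tool", "data": {"turn": [[0,0,0],[0,0,0],[0,0,0],[0,0,0],[0,0,0],[0,0,0],[0,0,0]], "slide": [[0,0,-1],[0,0,-2],[0,0,-3],[0,0,-3.8],[0,0,-4.2],[0,0,-4.2],[0,0,-4.2]], "hand": [0.53,0.53,0.53,0.53,0.53,0.53,0.53]}}

```text
clock: 21.98
tcp_pos: [0.5318, 0.0364, 0.0579]
orientation: [-3.137, 0.156, -0.002]
contact_force: [-0.1, 0.5, 0.1]
grip_width: 0.0449
gripper_force: 0.0
```

Request:
{"op": "servo_tool", "data": {"turn": [[0,0,0],[0,0,0],[0,0,0],[0,0,0],[0,0,0],[0,0,0],[0,0,0],[0,0,0]], "slide": [[0,0,0],[0,0,0],[0,0,0],[0,0,0.3],[0,0,1],[0,0,2],[0,0,3],[0,0,4.2]], "hand": [0.2,0.2,0.2,0.2,0.2,0.2,0.2,0.2], "squeeze": 40}}

```text
clock: 22.98
tcp_pos: [0.5304, 0.0356, 0.184]
orientation: [3.137, -0.158, -0.002]
contact_force: [0.3, -0.3, 0.0]
grip_width: 0.0256
gripper_force: 40.0
```

Request:
{"op": "servo_tool", "data": {"turn": [[0,0,0],[0,0,0],[0,0,0],[0,0,0],[0,0,0],[0,0,0],[0,0,0],[0,0,0]], "slide": [[-0.3,0.9,0],[-0.8,2.4,0],[-1.3,4,0],[-1.9,5.6,0],[-2.5,7.2,0],[-3,8.5,0],[-3,8.9,0],[-3,8.9,0]], "hand": [0.2,0.2,0.2,0.2,0.2,0.2,0.2,0.2]}}

```text
clock: 23.98
tcp_pos: [0.4412, 0.3029, 0.1831]
orientation: [3.137, -0.156, -0.0]
contact_force: [-0.1, -0.7, -0.2]
grip_width: 0.0257
gripper_force: 40.0
```

```bash
python3 - <<'E'
from h import *
grab('side'); st();to([.441,.3036,.058]); corks()
E
```

```text
t 24.02 tcp [0.4417 0.3017 0.1829] closeang 84.2 z [-0.    -0.001 -1.   ] F [-0.3 -0.3 -0.1] M [-0.07 -0.03 -0.01] w 0.0261 gf 40.0
slide [-0.02  0.06 -4.16]
cork [0.616  0.0246] n 61 zmax 0.094 box [0.042 0.022]
cork [0.5544 0.3966] n 43 zmax 0.094 box [-0.056  0.386]
```

Request:
{"op": "servo_tool", "data": {"turn": [[0,0,0],[0,0,0],[0,0,0],[0,0,0],[0,0,0],[0,0,0],[0,0,0]], "slide": [[0,0,-0.8],[0,0,-1.6],[0,0,-2.4],[0,0,-3.2],[0,0,-3.7],[0,0,-4.0],[0,0,-4.15]], "hand": [0.2,0.2,0.2,0.2,0.2,0.2,0.2]}}

```text
clock: 24.95
tcp_pos: [0.4416, 0.3027, 0.0585]
orientation: [-3.137, 0.158, -0.001]
contact_force: [-0.5, 3.0, 17.6]
grip_width: 0.026
gripper_force: 41.3
```

Request:
{"op": "servo_tool", "data": {"turn": [[0,0,0],[0,0,0],[0,0,0],[0,0,0],[0,0,0],[0,0,0],[0,0,0]], "slide": [[0,0,0],[0,0,0],[0,0,0],[0,0,1],[0,0,2.5],[0,0,4.15],[0,0,4.15]], "hand": [0.53,0.53,0.53,0.53,0.53,0.53,0.53]}}

```text
clock: 25.82
tcp_pos: [0.4432, 0.3047, 0.1872]
orientation: [-3.133, 0.158, -0.01]
contact_force: [-0.0, 0.1, 0.2]
grip_width: 0.0451
gripper_force: 0.0
```

Request:
{"op": "servo_tool", "data": {"turn": [[0,0,0],[0,0,0],[0,0,0],[0,0,0],[0,0,0],[0,0,0],[0,0,0],[0,0,0]], "slide": [[1,-1.6,0],[2,-3.2,0],[3,-4.8,0],[4,-6.4,0],[5,-8,0],[5.8,-9.25,0],[5.8,-9.25,0],[5.8,-9.25,0]], "hand": [0.53,0.53,0.53,0.53,0.53,0.53,0.53,0.53]}}

```text
clock: 26.82
tcp_pos: [0.6144, 0.026, 0.1821]
orientation: [-3.137, 0.157, 0.003]
contact_force: [-0.7, 0.0, 0.6]
grip_width: 0.0453
gripper_force: 0.0
```

```bash
python3 - <<'E'
from h import *
grab('side'); st();to([.616,.0245,.056]); corks()
E
```

```text
t 26.88 tcp [0.6143 0.0268 0.1824] closeang 84.4 z [-0.001  0.001 -1.   ] F [0.2 0.5 0.3] M [0.01 0.05 0.03] w 0.0458 gf 0.0
slide [ 0.06 -0.08 -4.21]
cork [0.5528 0.4003] n 66 zmax 0.094 box [-0.058  0.39 ]
cork [0.4497 0.4066] n 72 zmax 0.096 box [-0.162  0.386]
cork [0.4396 0.3035] n 71 zmax 0.096 box [-0.162  0.282]
```

Request:
{"op": "servo_tool", "data": {"turn": [[0,0,0],[0,0,0],[0,0,0],[0,0,0],[0,0,0],[0,0,0],[0,0,0]], "slide": [[0.03,-0.04,-1],[0.03,-0.04,-2],[0.03,-0.04,-3],[0.03,-0.04,-3.8],[0.03,-0.04,-4.2],[0.03,-0.04,-4.2],[0.03,-0.04,-4.2]], "hand": [0.53,0.53,0.53,0.53,0.53,0.53,0.53]}}

```text
clock: 27.8
tcp_pos: [0.6167, 0.0246, 0.0581]
orientation: [-3.137, 0.157, -0.003]
contact_force: [-0.7, -0.2, -1.4]
grip_width: 0.0455
gripper_force: 0.0
```

Request:
{"op": "servo_tool", "data": {"turn": [[0,0,0],[0,0,0],[0,0,0],[0,0,0],[0,0,0],[0,0,0],[0,0,0],[0,0,0]], "slide": [[0,0,0],[0,0,0],[0,0,0],[0,0,0.3],[0,0,1],[0,0,2],[0,0,3],[0,0,4.2]], "hand": [0.2,0.2,0.2,0.2,0.2,0.2,0.2,0.2], "squeeze": 40}}

```text
clock: 28.8
tcp_pos: [0.6154, 0.0239, 0.1839]
orientation: [3.137, -0.158, -0.002]
contact_force: [0.5, 0.4, 0.3]
grip_width: 0.0256
gripper_force: 39.4
```

Request:
{"op": "servo_tool", "data": {"turn": [[0,0,0],[0,0,0],[0,0,0],[0,0,0],[0,0,0],[0,0,0],[0,0,0],[0,0,0]], "slide": [[-0.3,0.9,0],[-0.7,2.4,0],[-1.1,4,0],[-1.5,5.6,0],[-1.9,7.2,0],[-2.2,8.5,0],[-2.35,9.05,0],[-2.35,9.05,0]], "hand": [0.2,0.2,0.2,0.2,0.2,0.2,0.2,0.2]}}

```text
clock: 29.8
tcp_pos: [0.5453, 0.2959, 0.183]
orientation: [3.137, -0.155, -0.0]
contact_force: [0.9, -0.4, 0.4]
grip_width: 0.0255
gripper_force: 39.4
```

```bash
python3 - <<'E'
from h import *
grab('side'); st();to([.5448,.2962,.058]); corks()
E
```

```text
t 29.85 tcp [0.546  0.2941 0.1829] closeang 84.2 z [ 0.    -0.001 -1.   ] F [ 1.  -1.3 -0.2] M [-0.07  0.03  0.02] w 0.0257 gf 39.4
slide [-0.04  0.07 -4.16]
cork [0.4498 0.4064] n 73 zmax 0.094 box [-0.161  0.386]
```

Request:
{"op": "servo_tool", "data": {"turn": [[0,0,0],[0,0,0],[0,0,0],[0,0,0],[0,0,0],[0,0,0],[0,0,0]], "slide": [[0,0,-0.8],[0,0,-1.6],[0,0,-2.4],[0,0,-3.2],[0,0,-3.7],[0,0,-4.0],[0,0,-4.12]], "hand": [0.2,0.2,0.2,0.2,0.2,0.2,0.2]}}

```text
clock: 30.78
tcp_pos: [0.5459, 0.2952, 0.0593]
orientation: [3.137, -0.158, 0.0]
contact_force: [0.5, 0.2, 0.4]
grip_width: 0.026
gripper_force: 39.4
```

Request:
{"op": "servo_tool", "data": {"turn": [[0,0,0],[0,0,0],[0,0,0],[0,0,0],[0,0,0],[0,0,0],[0,0,0]], "slide": [[0,0,0],[0,0,0],[0,0,0],[0,0,1],[0,0,2.5],[0,0,4.12],[0,0,4.12]], "hand": [0.53,0.53,0.53,0.53,0.53,0.53,0.53]}}

```text
clock: 31.65
tcp_pos: [0.5479, 0.2974, 0.1879]
orientation: [-3.133, 0.157, -0.011]
contact_force: [0.6, -0.0, -0.2]
grip_width: 0.0452
gripper_force: 0.0
```

Request:
{"op": "servo_tool", "data": {"turn": [[0,0,0],[0,0,0],[0,0,0],[0,0,0],[0,0,0],[0,0,0],[0,0,0],[0,0,0]], "slide": [[-0.5,-1.6,0],[-1,-3.2,0],[-1.5,-4.8,0],[-2,-6.4,0],[-2.5,-8,0],[-2.5,-8,0],[-2.5,-8,0],[-2.5,-8,0]], "hand": [1,1,1,1,1,1,1,1]}}

```text
clock: 32.65
tcp_pos: [0.4708, 0.057, 0.1829]
orientation: [-3.137, 0.154, -0.0]
contact_force: [0.0, 0.1, -0.2]
grip_width: 0.0854
gripper_force: 0.0
```

```bash
python3 - <<'E'
from h import *
st(); corks(); p,d=load('top'); save('t5.png',cv2.resize(p[150:300,140:480],None,fx=2.3,fy=2.3))
X=cloud('top',d); u=np.mgrid[:400,:640][1];v=np.mgrid[:400,:640][0]
m=(X[...,2]>.05)&(X[...,2]<.066)&(u>320)&(u<375)&(v>192)&(v<232)
P=X[m]; rr=cv2.minAreaRect((P[:,:2]*1000).astype(np.float32)); print('eraser',m.sum(),np.median(P[:,2]),rr,tobox(np.array(rr[0])/1000))
E
```

```text
t 32.65 tcp [0.4708 0.057  0.1829] closeang 84.4 z [ 0.     0.001 -1.   ] F [ 0.   0.1 -0.2] M [0.05 0.   0.04] w 0.0854 gf 0.0
cork [0.5525 0.3998] n 66 zmax 0.093 box [-0.059  0.389]
cork [0.5457 0.2955] n 68 zmax 0.096 box [-0.055  0.285]
cork [0.4499 0.4061] n 72 zmax 0.094 box [-0.161  0.386]
cork [0.4395 0.3033] n 70 zmax 0.096 box [-0.162  0.282]
eraser 441 0.056139850198048236 ((557.1475830078125, -85.96150970458984), (132.179443359375, 55.534080505371094), 76.11016082763672) [-0.00604271 -0.09351606]
```

View pics/t5.png

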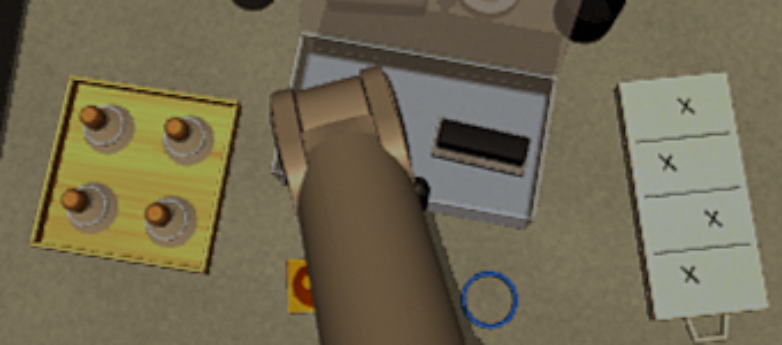

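All four shuttles stand in the tray at (90,120), (180,130), (75,200), (160,215) of the crop. The eraser is still at crop (482,145). Next comes the eraser.

```bash
python3 - <<'E'
from h import *
o=st(); print(o['joints'].round(2))
print(box(.0025,-.0853)); to([.5664,-.0787,.18])
p,d=load('top'); X=cloud('top',d); u=np.mgrid[:400,:640][1];v=np.mgrid[:400,:640][0]
m=(X[...,2]>.05)&(X[...,2]<.066)&(u>325)&(u<375)&(v>192)&(v<228)&(p.max(2)<70)
k,l,s,_=cv2.connectedComponentsWithStats(m.astype(np.uint8)); i=1+np.argmax(s[1:,4]); P=X[l==i]
print(s[i],cv2.minAreaRect((P[:,:2]*1000).astype(np.float32)))
E
```

```text
t 32.7 tcp [0.4708 0.057  0.1829] closeang 84.4 z [-0.     0.001 -1.   ] F [-0.  -0.9  0.2] M [ 0.04 -0.   -0.02] w 0.0855 gf 0.0
[ 0.05  0.23 -0.34  2.05  0.1   0.88 -2.02]
[ 0.56646024 -0.07862966]
slide [ 3.19 -4.52 -0.1 ]
[330 202  40  19 426] ((566.255126953125, -79.30862426757812), (110.83931732177734, 32.98915100097656), 81.92658996582031)
```

Request:
{"op": "servo_tool", "data": {"turn": [[0,0,2],[0,0,4],[0,0,6],[0,0,8],[0,0,10],[0,0,12],[0,0,14],[0,0,16]], "slide": [[0.4,-0.6,0],[0.8,-1.2,0],[1.2,-1.8,0],[1.6,-2.4,0],[2,-3,0],[2.4,-3.6,0],[2.8,-4.2,0],[3.2,-4.54,0]], "hand": [0.7,0.7,0.7,0.7,0.7,0.7,0.7,0.7]}}

```text
clock: 33.7
tcp_pos: [0.5673, -0.0807, 0.1827]
orientation: [-2.499, -1.904, -0.0]
contact_force: [0.0, 0.5, -0.2]
grip_width: 0.0601
gripper_force: 0.0
```

Request:
{"op": "servo_tool", "data": {"turn": [[0,0,1.5],[0,0,1.5],[0,0,1.5]], "slide": [[0,0,0],[0,0,0],[0,0,0]], "hand": [0.7,0.7,0.7]}}

```text
clock: 34.08
tcp_pos: [0.5666, -0.0799, 0.1829]
orientation: [-2.377, -2.054, -0.0]
contact_force: [0.1, -0.6, 0.3]
grip_width: 0.0598
gripper_force: 0.0
```

```bash
python3 - <<'E'
from h import *
o=st(); print(o['joints'].round(2)); to([.5664,-.0788,.031])
E
```

```text
t 34.08 tcp [ 0.5666 -0.0799  0.1829] closeang 171.7 z [-0.  0. -1.] F [ 0.1 -0.6  0.3] M [-0.05  0.05  0.04] w 0.0598 gf 0.0
[ 0.44  0.41 -0.52  1.83  0.24  0.97 -0.33]
slide [-0.01  0.04 -5.06]
```

Request:
{"op": "servo_tool", "data": {"turn": [[0,0,0],[0,0,0],[0,0,0],[0,0,0],[0,0,0],[0,0,0],[0,0,0],[0,0,0]], "slide": [[0,0.03,-1],[0,0.03,-2],[0,0.03,-3],[0,0.03,-4],[0,0.03,-4.5],[0,0.03,-5],[0,0.03,-5],[0,0.03,-5]], "hand": [0.7,0.7,0.7,0.7,0.7,0.7,0.7,0.7]}}

```text
clock: 35.08
tcp_pos: [0.5672, -0.0797, 0.0338]
orientation: [2.375, 2.055, 0.001]
contact_force: [0.9, -0.5, 0.0]
grip_width: 0.0597
gripper_force: 0.0
```

Request:
{"op": "servo_tool", "data": {"turn": [[0,0,0],[0,0,0],[0,0,0],[0,0,0],[0,0,0],[0,0,0]], "slide": [[0,0,0],[0,0,0],[0,0,0],[0,0,0],[0,0,0],[0,0,0]], "hand": [0.2,0.2,0.2,0.2,0.2,0.2], "squeeze": 70}}

```text
clock: 35.83
tcp_pos: [0.5676, -0.0798, 0.0341]
orientation: [2.374, 2.055, 0.002]
contact_force: [0.6, 0.1, 6.3]
grip_width: 0.0306
gripper_force: 70.2
```

```bash
python3 - <<'E'
from h import *
st()
E
```

```text
t 35.83 tcp [ 0.5676 -0.0798  0.0341] closeang 171.7 z [ 0.002 -0.    -1.   ] F [0.6 0.1 6.3] M [-0.05  0.15  0.04] w 0.0306 gf 70.2
```

Request:
{"op": "servo_tool", "data": {"turn": [[0,0,0],[0,0,0],[0,0,0],[0,0,0],[0,0,0],[0,0,0],[0,0,0],[0,0,0]], "slide": [[0,0,0.2],[0,0,0.7],[0,0,1.5],[0,0,2.5],[0,0,3.5],[0,0,4.5],[0,0,4.8],[0,0,4.8]], "hand": [0.2,0.2,0.2,0.2,0.2,0.2,0.2,0.2]}}

```text
clock: 36.83
tcp_pos: [0.5665, -0.0798, 0.1773]
orientation: [2.375, 2.055, 0.001]
contact_force: [-0.5, 0.6, -1.7]
grip_width: 0.0309
gripper_force: 69.4
```

```bash
cat >> h.py <<'E'
B=np.array([.5274,-.3435]); ab=np.radians(10.72); bx=np.array([np.cos(ab),np.sin(ab)]); by=np.array([-bx[1],bx[0]])
def tob(P): q=np.array(P)[:2]-B; return np.array([q@bx,q@by])
E
python3 - <<'E'
from h import *
st(); print(B-.13*bx); to([*(B-.13*bx),.11])
p,d=load('top'); X=cloud('top',d)
u=np.mgrid[:400,:640][1];v=np.mgrid[:400,:640][0]
m=(u>405)&(u<475)&(v>175)&(v<295)&(p.min(2)>100); P=X[m]; print('board2',np.median(P[:,2]),cv2.minAreaRect((P[:,:2]*1000).astype(np.float32)))
E
```

```text
t 36.83 tcp [ 0.5665 -0.0798  0.1773] closeang 171.8 z [ 0.001 -0.    -1.   ] F [-0.5  0.6 -1.7] M [0.02 0.04 0.01] w 0.0309 gf 69.4
[ 0.39966877 -0.36768125]
slide [-5.56 -9.6  -2.24]
board2 0.032724491472754295 ((498.39178466796875, -207.15499877929688), (333.16485595703125, 450.8419494628906), 9.743861198425293)
```

Request:
{"op": "servo_tool", "data": {"turn": [[0,0,0.5],[0,0,1],[0,0,1.5],[0,0,2],[0,0,2.6],[0,0,3.2],[0,0,3.78],[0,0,3.78]], "slide": [[-0.5,-1,0],[-1.3,-2.4,0],[-2.2,-4,0],[-3.1,-5.6,0],[-4.1,-7.2,0],[-5,-8.7,0],[-5.55,-9.6,0],[-5.55,-9.6,0]], "hand": [0.2,0.2,0.2,0.2,0.2,0.2,0.2,0.2]}}

```text
clock: 37.83
tcp_pos: [0.397, -0.37, 0.1752]
orientation: [-2.01, -2.41, 0.002]
contact_force: [0.4, 0.1, -1.5]
grip_width: 0.031
gripper_force: 69.4
```

Request:
{"op": "servo_tool", "data": {"turn": [[0,0,0],[0,0,0],[0,0,0],[0,0,0],[0,0,0]], "slide": [[0,0,-0.7],[0,0,-1.5],[0,0,-2.2],[0,0,-2.6],[0,0,-2.6]], "hand": [0.2,0.2,0.2,0.2,0.2]}}

```text
clock: 38.45
tcp_pos: [0.3998, -0.3665, 0.0979]
orientation: [-2.003, -2.417, -0.001]
contact_force: [-0.2, 0.5, -1.1]
grip_width: 0.0307
gripper_force: 69.4
```

```bash
python3 - <<'E'
from h import *
o=st(); print(o['joints'].round(2),tob(o['tcp_pos'])); to([*(B-.13*bx),.064])
p,d=grab('side'); save('s6.png',cv2.resize(p[200:400,180:460],None,fx=2.8,fy=2.8))
E
```

```text
t 38.45 tcp [ 0.3998 -0.3665  0.0979] closeang 10.7 z [-0.002  0.002 -1.   ] F [-0.2  0.5 -1.1] M [0.01 0.06 0.06] w 0.0307 gf 69.4
[ 0.99  0.47 -0.46  1.96  0.29  0.78  0.55] [-0.12960232  0.00112722]
slide [-0.01 -0.04 -1.13]
```

View pics/s6.png

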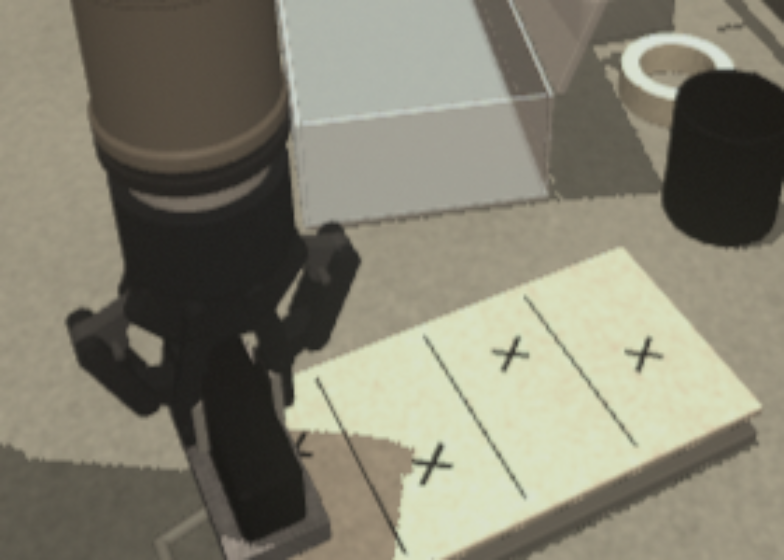

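The eraser hangs felt down, square over the loop end (crop 260,480); the face is clear ahead. Lower gently to contact.

Request:
{"op": "servo_tool", "data": {"turn": [[0,0,0],[0,0,0],[0,0,0],[0,0,0],[0,0,0],[0,0,0],[0,0,0]], "slide": [[0,-0.03,-0.4],[0,-0.03,-0.8],[0,-0.03,-0.95],[0,-0.03,-1.05],[0,-0.03,-1.15],[0,-0.03,-1.2],[0,-0.03,-1.2]], "hand": [0.2,0.2,0.2,0.2,0.2,0.2,0.2]}}

```text
clock: 39.38
tcp_pos: [0.4002, -0.3687, 0.0632]
orientation: [2.005, 2.418, -0.0]
contact_force: [-0.0, 0.9, 0.2]
grip_width: 0.0309
gripper_force: 69.7
```

```bash
python3 - <<'E'
from h import *
st()
E
```

```text
t 39.38 tcp [ 0.4002 -0.3687  0.0632] closeang 10.7 z [ 0. -0. -1.] F [-0.   0.9  0.2] M [0.12 0.11 0.04] w 0.0309 gf 69.7
```

Request:
{"op": "servo_tool", "data": {"turn": [[0,0,0],[0,0,0],[0,0,0],[0,0,0]], "slide": [[0,0,-0.05],[0,0,-0.1],[0,0,-0.15],[0,0,-0.15]], "hand": [0.2,0.2,0.2,0.2]}}

```text
clock: 39.88
tcp_pos: [0.4002, -0.3687, 0.0586]
orientation: [2.005, 2.418, 0.0]
contact_force: [-1.0, -0.3, 4.1]
grip_width: 0.0308
gripper_force: 70.1
```

```bash
python3 - <<'E'
from h import *
st(); print(bx*.26/.03)
E
```

```text
t 39.88 tcp [ 0.4002 -0.3687  0.0586] closeang 10.7 z [ 0. -0. -1.] F [-1.  -0.3  4.1] M [0.1  0.14 0.01] w 0.0308 gf 70.1
[8.51541537 1.61208321]
```

Request:
{"op": "servo_tool", "data": {"turn": [[0,0,0],[0,0,0],[0,0,0],[0,0,0],[0,0,0],[0,0,0],[0,0,0],[0,0,0]], "slide": [[0.2,0.04,0],[0.45,0.085,0],[0.7,0.13,0],[0.95,0.18,0],[1.2,0.23,0],[1.45,0.275,0],[1.7,0.32,0],[1.95,0.37,0]], "hand": [0.2,0.2,0.2,0.2,0.2,0.2,0.2,0.2]}}

```text
clock: 40.88
tcp_pos: [0.459, -0.3574, 0.0585]
orientation: [-2.006, -2.418, 0.0]
contact_force: [-3.8, 0.2, 4.2]
grip_width: 0.0306
gripper_force: 70.1
```

```bash
python3 - <<'E'
from h import *
o=st(); print(tob(o['tcp_pos']))
E
```

```text
t 40.88 tcp [ 0.459  -0.3574  0.0585] closeang 10.7 z [-0. -0. -1.] F [-3.8  0.2  4.2] M [-0.15  0.7   0.02] w 0.0306 gf 70.1
[-0.06975937 -0.00096724]
```

Request:
{"op": "servo_tool", "data": {"turn": [[0,0,0],[0,0,0],[0,0,0],[0,0,0],[0,0,0],[0,0,0],[0,0,0],[0,0,0]], "slide": [[0.27,0.05,0],[0.54,0.1,0],[0.81,0.155,0],[1.08,0.205,0],[1.35,0.255,0],[1.62,0.31,0],[1.89,0.36,0],[2.16,0.41,0]], "hand": [0.2,0.2,0.2,0.2,0.2,0.2,0.2,0.2]}}

```text
clock: 41.88
tcp_pos: [0.5239, -0.3451, 0.0585]
orientation: [-2.006, -2.418, -0.0]
contact_force: [-2.9, -1.0, 4.6]
grip_width: 0.0308
gripper_force: 70.1
```

Request:
{"op": "servo_tool", "data": {"turn": [[0,0,0],[0,0,0],[0,0,0],[0,0,0],[0,0,0],[0,0,0],[0,0,0],[0,0,0]], "slide": [[0.27,0.05,0],[0.54,0.1,0],[0.81,0.155,0],[1.08,0.205,0],[1.35,0.255,0],[1.62,0.31,0],[1.89,0.36,0],[2.16,0.41,0]], "hand": [0.2,0.2,0.2,0.2,0.2,0.2,0.2,0.2]}}

```text
clock: 42.88
tcp_pos: [0.5887, -0.3328, 0.0585]
orientation: [-2.006, -2.418, -0.0]
contact_force: [-3.2, -1.3, 3.6]
grip_width: 0.0304
gripper_force: 70.1
```

```bash
python3 - <<'E'
from h import *
o=st(); print(tob(o['tcp_pos'])); to([*(B+.131*bx),.0585])
E
```

```text
t 42.88 tcp [ 0.5887 -0.3328  0.0585] closeang 10.7 z [-0.  0. -1.] F [-3.2 -1.3  3.6] M [-0.18  0.76  0.03] w 0.0304 gf 70.1
[ 0.06219785 -0.00085278]
slide [2.25 0.45 0.  ]
```

Request:
{"op": "servo_tool", "data": {"turn": [[0,0,0],[0,0,0],[0,0,0],[0,0,0],[0,0,0],[0,0,0],[0,0,0],[0,0,0]], "slide": [[0.28,0.055,0],[0.56,0.11,0],[0.84,0.165,0],[1.12,0.22,0],[1.4,0.275,0],[1.68,0.325,0],[1.96,0.38,0],[2.2,0.43,0]], "hand": [0.2,0.2,0.2,0.2,0.2,0.2,0.2,0.2]}}

```text
clock: 43.88
tcp_pos: [0.6548, -0.3199, 0.0585]
orientation: [2.005, 2.418, 0.0]
contact_force: [-3.1, -1.0, 3.8]
grip_width: 0.0313
gripper_force: 70.1
```

Request:
{"op": "servo_tool", "data": {"turn": [[0,0,0],[0,0,0],[0,0,0]], "slide": [[0.08,0.015,0],[0.08,0.015,0],[0.08,0.015,0]], "hand": [0.2,0.2,0.2]}}

```text
clock: 44.25
tcp_pos: [0.6572, -0.3192, 0.0588]
orientation: [2.005, 2.418, 0.002]
contact_force: [-0.6, 0.1, 3.1]
grip_width: 0.0307
gripper_force: 70.1
```

Request:
{"op": "servo_tool", "data": {"turn": [[0,0,0],[0,0,0],[0,0,0],[0,0,0],[0,0,0],[0,0,0]], "slide": [[0,0,0.3],[0,0,1],[0,0,2],[0,0,3],[0,0,4],[0,0,4]], "hand": [0.2,0.2,0.2,0.2,0.2,0.2]}}

```text
clock: 45.0
tcp_pos: [0.6584, -0.32, 0.1829]
orientation: [2.002, 2.413, 0.003]
contact_force: [0.1, -0.2, -1.4]
grip_width: 0.0309
gripper_force: 69.5
```

```bash
python3 - <<'E'
from h import *
o=st(); print(tob(o['tcp_pos'])); to([.5676,-.0798,.178])
p,d=grab('side'); save('s7.png',cv2.resize(p[120:400,180:560],None,fx=2,fy=2)); 
E
```

```text
t 45.0 tcp [ 0.6584 -0.32    0.1829] closeang 10.6 z [ 0.006 -0.002 -1.   ] F [ 0.1 -0.2 -1.4] M [0.01 0.01 0.  ] w 0.0309 gf 69.5
[ 0.13308123 -0.00125217]
slide [-3.03  8.01 -0.16]
```

View pics/s7.png

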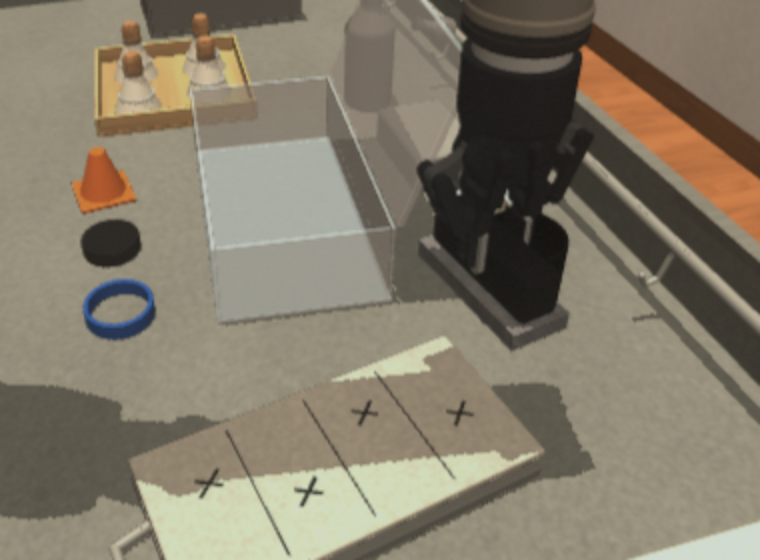

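The eraser is lifted clear of the board's plain end, still held square; the tray with four shuttles and the lid are unchanged. Back to the box, moving away from the lid first.

Request:
{"op": "servo_tool", "data": {"turn": [[0,0,-0.4],[0,0,-1],[0,0,-1.6],[0,0,-2.2],[0,0,-2.8],[0,0,-3.25],[0,0,-3.25],[0,0,-3.25]], "slide": [[-0.9,0.3,0],[-2.2,1,0],[-3,2.3,0],[-3,3.9,0],[-3,5.5,0],[-3,7,0],[-3,7.95,0],[-3,7.95,0]], "hand": [0.2,0.2,0.2,0.2,0.2,0.2,0.2,0.2]}}

```text
clock: 46.05
tcp_pos: [0.5658, -0.0777, 0.1778]
orientation: [-2.32, -2.115, 0.0]
contact_force: [0.0, -0.1, -1.3]
grip_width: 0.0308
gripper_force: 69.7
```

```bash
python3 - <<'E'
from h import *
o=st(); print(tobox(o['tcp_pos'])); to([.5676,-.0798,.0345])
E
```

```text
t 46.05 tcp [ 0.5658 -0.0777  0.1778] closeang 174.7 z [-0.002  0.001 -1.   ] F [ 0.  -0.1 -1.3] M [-0.04 -0.   -0.02] w 0.0308 gf 69.7
[ 0.00172259 -0.08445351]
slide [ 0.06 -0.07 -4.78]
```

Request:
{"op": "servo_tool", "data": {"turn": [[0,0,0],[0,0,0],[0,0,0],[0,0,0],[0,0,0],[0,0,0],[0,0,0],[0,0,0]], "slide": [[0,0,-0.8],[0,0,-1.7],[0,0,-2.6],[0,0,-3.5],[0,0,-4.1],[0,0,-4.5],[0,0,-4.7],[0,0,-4.75]], "hand": [0.2,0.2,0.2,0.2,0.2,0.2,0.2,0.2]}}

```text
clock: 47.05
tcp_pos: [0.5668, -0.0811, 0.0361]
orientation: [2.327, 2.11, 0.0]
contact_force: [-1.1, 0.2, -2.1]
grip_width: 0.0309
gripper_force: 69.6
```

```bash
python3 - <<'E'
from h import *
st()
E
```

```text
t 47.05 tcp [ 0.5668 -0.0811  0.0361] closeang 174.4 z [ 0. -0. -1.] F [-1.1  0.2 -2.1] M [0.01 0.01 0.02] w 0.0309 gf 69.6
```

Settle, then release and retreat.

Request:
{"op": "servo_tool", "data": {"turn": [[0,0,0],[0,0,0],[0,0,0],[0,0,0]], "slide": [[0,0,-0.02],[0,0,-0.04],[0,0,-0.04],[0,0,-0.04]], "hand": [0.2,0.2,0.2,0.2]}}

```text
clock: 47.55
tcp_pos: [0.5666, -0.081, 0.035]
orientation: [2.327, 2.11, 0.0]
contact_force: [-0.3, -0.3, -0.9]
grip_width: 0.0306
gripper_force: 69.6
```

Request:
{"op": "servo_tool", "data": {"turn": [[0,0,0],[0,0,0],[0,0,0],[0,0,0],[0,0,0],[0,0,0],[0,0,0],[0,0,0]], "slide": [[0,0,0],[0,0,0],[0,0,0],[0,0,0],[0,0,0.7],[0,0,2],[0,0,3.7],[0,0,5.2]], "hand": [0.6,0.6,0.6,0.6,0.6,0.6,0.6,0.6]}}

```text
clock: 48.55
tcp_pos: [0.5666, -0.081, 0.1926]
orientation: [2.327, 2.11, 0.001]
contact_force: [1.1, -0.6, 0.8]
grip_width: 0.0513
gripper_force: 0.0
```

Request:
{"op": "servo_tool", "data": {"turn": [[0,0,0],[0,0,0],[0,0,0],[0,0,0],[0,0,0],[0,0,0],[0,0,0],[0,0,0]], "slide": [[-0.6,-1.5,0.5],[-1.2,-3,1],[-1.8,-4.5,1.5],[-2.4,-6,2],[-3,-7.5,2],[-3.6,-9,2],[-4,-10,2],[-4,-10,2]], "hand": [0.6,0.6,0.6,0.6,0.6,0.6,0.6,0.6]}}

```text
clock: 49.55
tcp_pos: [0.4444, -0.3841, 0.2504]
orientation: [-2.333, -2.104, 0.002]
contact_force: [0.4, 0.3, -0.3]
grip_width: 0.0509
gripper_force: 0.0
```

```bash
python3 - <<'E'
from h import *
st(); corks(); p,d=load('top'); p2,_=grab('side'); save('f.png',np.vstack([cv2.resize(p[90:310,140:480],(680,440)),])); save('f2.png',cv2.resize(p2[80:330,200:480],None,fx=2.2,fy=2.2))
E
```

```text
t 49.55 tcp [ 0.4444 -0.3841  0.2504] closeang 174.1 z [-0.001 -0.001 -1.   ] F [ 0.4  0.3 -0.3] M [ 0.05 -0.02  0.05] w 0.0509 gf 0.0
cork [0.5527 0.3994] n 67 zmax 0.094 box [-0.058  0.389]
cork [0.5447 0.3209] n 66 zmax 0.094 box [-0.059  0.31 ]
cork [0.4498 0.4062] n 72 zmax 0.093 box [-0.161  0.386]
cork [0.4398 0.3034] n 71 zmax 0.093 box [-0.161  0.282]
```

View pics/f.png

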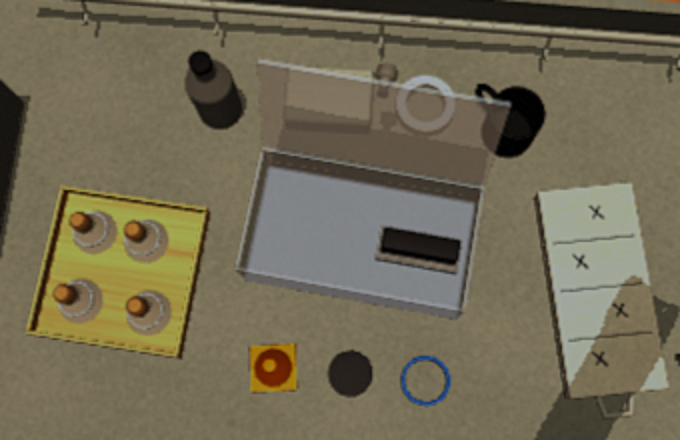

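View pics/f2.png

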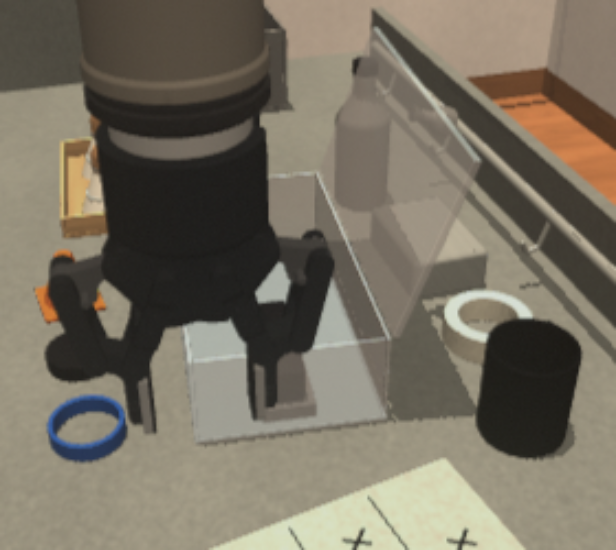

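The lid is open, all four shuttles are upright in the tray and the eraser lies felt down in the box. One shuttle was knocked about 25 mm but is still standing. The other objects haven't moved, so I'm handing in.

```bash
python3 -c "
from bench import r
print(r.hand_in())"
```

```text
the job is handed in; nothing more can be done
None
```

I handed the job in at about 50 s, with no verdict returned: the lid stays open, all four shuttlecocks stand in the tray, and the eraser is back felt down in the box after wiping the board from loop end to plain end at about 5 N, though the X marks still show in the pictures.

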